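# Vibration reading on a compressor bearing

## Robot

A 6-joint arm with a two-finger parallel gripper is mounted at the origin on a cart in front of the work surface, level with it; the furniture and walls round the work are solid. World frame = base frame: x ahead of the robot, y to its left, z up, the work surface at z = 0. Lengths are in m, angles in rad, forces in N, time in s.
With the tool pointing down it reaches from about 0.25 to 0.8 m from the base axis. Payload 3.9 kg.
Tool frame: the origin (TCP) lies midway between the tips of the shut fingers; the grasp point (between the pads) lies 19 mm behind it; z points along the fingers, y is the line along which they close (so a half turn about z gives the same grasp; the last joint's range is limited). The gripper opens to 85 mm and grips with 20 to 120 N. Pads are 22 mm wide; open, the fingers measure 114 mm over their backs; the gripper's body (76 mm by 85 mm) begins 54 mm behind the grasp point. The pads swing forward as they close: fully open they stand 13 mm farther back than shut.
Start: joints at [1.163, 0.26, -0.138, 1.173, 0, 1.571], TCP at [0.208, 0.482, 0.231] pointing down, gripper open.
Joint ranges: [-2.78, 2.78], [-0.83, 1.72], [-1.28, 1.37], [-1.9, 2.12], [-1.57, 1.48], [-3.14, 3.14]. Speed limits (rad/s): [2.57, 2.57, 3.14, 3.14, 3.14, 3.14].

## Interface

Orientations are given as a unit quaternion [x, y, z, w].
In Python, from station import ctrl, vision, sign_off gives the robot as it stands.
- The arm moves only by the shell command python3 -m handwheel 'ROWS' [OPENING] [FORCE]. ROWS is JSON, one flat list of numbers, 6 for each row, row after row: the shift along the tool's x, y, z as a fraction of full scale, then the turn, a rotation vector about the tool's x, y, z as a fraction of full scale. A call has 1 to 20 rows; each row shifts and turns the commanded pose from where the row before left it, along the tool's axes as they then stand; what a row does not reach is not made up. Full scale, the value 1, is 750 mm for a shift and 90 degrees for a turn. A row lasts 1/10 s, in which the tool goes at most 50 mm and 8.59 degrees, less where a joint would pass 70% of its speed; a pose out of reach is approached as far as the arm can. A call with a number of a shift or a turn outside -1 to 1 is refused whole. A call with a gripper value outside its range is refused whole. OPENING is the closure, from -1 (fully open) to 1 (shut), set as the call begins (- or left out, the last holds). The fingers move at their own pace and stop on an object; FORCE is the grip in N (left out, the last holds). Time passes only in rows, so rows that do not move let the fingers close. It gives the time, the measured TCP pose, the force, the opening and the grip force at its end, in the units of the state.
- ctrl.read_state(): the state, without advancing time (a new reading comes with each control period).
- vision.grab_frame(name): name is "scene" or "top"; returns a dict with "pixels" (384x512x3 uint8, red, green, blue), "depth" (384x512 float32, m along the optical axis (not along the pixel's ray), 0 where there is no reading), "camera_matrix" (3x3 intrinsics, pixels), "view" (4x4, takes a point from world to camera coordinates). Camera axes: x right, y up, looking along -z (the intrinsics and any distortion apply to the point x, -y, -z); pixel columns grow to the right and rows downward; lengths in m; the calibration is good to about 2 mm. A picture is of the moment at which its call begins.
- sign_off(): hands the job in; it is judged then, once.
The state is a dict: "clock": time; "qpos": joint angles; "qd": joint speeds; "joint_efforts": joint torques, N m; "ee_pos": TCP position; "orientation": TCP orientation; "ft_force": force on the tool from outside, world axes, zero at the start; "ft_torque": the same for the moment, N m; "opening": opening from 0.0 (shut) to 1.0 (fully open); "grip_force": force on a finger pad.
Only numpy, scipy, OpenCV 4.12 (cv2) and the standard library are available. Lean on these libraries where they do the work, as an engineer would, in place of code of your own. Each camera call takes 0.05 s, during which the arm holds its last target. There are 200 camera calls.

## Task

The microscope image trembles and the isolator's little compressor, here under its grey quiet hood, is suspected. Swing the hood's top door open by its handle until it stands upright, then take the orange vibration pen out of its holder and hold its spring tip on the middle of the bearing stud with the yellow collar: square to the stud's leaning face and lightly, with the spring about half pressed in. Finish while still holding the pen steady there, with the door open, the pen clear of the hood and of the other stud, and the other things on the bench left where they are.

Things in the scene. Friction and masses are not known exactly. Their poses are not given: they have to be found in the camera images.
- hood: Grey quiet hood, fixed: a box 160 mm deep (x) by 200 wide (y), walls 5 mm, rim 130 mm above the origin (centre of its underside). Front (-x, louvres and green switch) toward the robot, turned up to 0.2 rad. The shut top door lies on the rim, its upper face at 138 mm. Inside is a blue compressor, shaft along y, with an aluminium bearing and a measuring stud at y = +50 and -50 mm.
- hood_door (a joint): Angle of the hood's top door, a 160 x 200 mm plate hinged along the rear (+x) rim: 0 shut, 1.57 upright, 1.92 at its stop. The front edge swings up, then back, away from the robot. A stiff torque hinge holds it at any angle; lifting it by the handle takes 4 to 6 N.
- hood_hinge (a point): Middle of the door's hinge line, which runs along the hood's y axis: 80 mm behind the hood's origin (+x) and 130 mm up.
- hood_handle (a point): Dark bow handle on the door near its front edge: a round bar 10 mm thick, 90 mm long along the hood's y axis, on two end posts, its centre line 40 mm off the plate's outer face. Origin: middle of the bar. With the door shut it lies 133 mm in front of the hinge line and 48 mm above it; the plate reaches 27 mm beyond it. It swings with the door about the hinge.
- stud_marked: Steel measuring stud with the yellow collar, on one of the two bearings (which one varies), fixed. Origin: centre of its flat round face, 17 mm across with a dark dot, 92 mm above the bench. Its z axis points out square to the face and leans 20 degrees (0.35 rad) from upright toward the hood's front (-x of the hood); so must the pen, top toward the front.
- stud_plain: The same stud without a collar, on the other bearing, 100 mm away along the hood's y axis. Origin and axes as for the marked stud. Not to be touched with the pen.
- pen_holder: Heavy black holder fixed to the bench: base 90 x 80 x 8 mm, upright block 46 (x) by 54 mm (y) with a well from above, its top 74 mm above the bench. Origin: centre of its underside. The pen's axes are parallel to the holder's; the pen hangs 64 mm deep in the well: lift it straight up by 70 mm to clear it.
- pen: Orange vibration pen with green display, 165 mm, 0.1 kg, upright in the holder. Origin: end of the free spring tip; z runs up along the pen. Flat-sided orange body 22 (x) by 30 mm (y) from z = 50 to 165, round steel nose 16 mm across from 12 to 50, thin spring tip 0 to 12. In the holder its origin is 10 mm above the bench. Grip it 120 to 135 mm from the tip end.
- pen_tip (a joint): How far the pen's spring tip is pressed in, 0 (free) to 0.010 m (bottomed). The spring takes 1 N to start and 0.35 N more for each mm: 2.8 N half way, 4.6 N at the end.
- pen_point (a point): The pen's contact point: the end of the round-nosed 6 mm spring tip, moving with the tip; at the pen's origin when the tip is free.
- oil_bottle: Bystander: amber dropper bottle 30 x 30 x 71 mm on the left of the bench. Origin: centre of the underside.
- spare_objective: Bystander: black objective 31 x 32 x 48 mm, on the left. Origin: centre of the underside.
- tissue_pack: Bystander: teal pack of lens tissue 56 x 78 x 10 mm, near the front. Origin: centre of the underside.
- coverslip_box: Bystander: small white box 37 x 37 x 18 mm. Origin: centre of the underside.
- brass_weight: Bystander: brass weight 22 x 22 x 33 mm behind the hood. Origin: centre of the underside.
- tape_roll: Bystander: roll of tape 68 x 68 x 18 mm behind the hood on the right. Origin: centre of the underside.
- dust_cap: Bystander: black cap 36 x 36 x 14 mm on the left. Origin: centre of the underside.
- memory_stick: Bystander: black memory stick 16 x 52 x 8 mm in the middle of the bench. Origin: centre of the underside. Behind it, from 0.58 m ahead of the robot on, stands the fixed microscope on its black plate, over 0.4 m high: carry things between the left and right of the bench close to the robot, within 0.45 m of it.
Things that resemble listed ones, but are neither listed nor needed, are in the scene too. Of the things that look like the pen, the smallest one is meant.

How it is judged:
On the way, in this order (a step that is already met when the one before it is completed fails the run):
1. the door is being swung up by its handle (value of joint hood_door above 0.3 rad and (contact force between the fingers and hood_door_c1 above 0.3 N or contact force between the fingers and hood_door_c2 above 0.3 N or contact force between the fingers and hood_door_c3 above 0.3 N)), for 0.1 s.
2. the door stands upright (value of joint hood_door above 1.4 rad), for 0.2 s.
3. the pen is out of its holder, in the fingers (z of pen_point in the frame of pen_holder above 0.075 m and contact force between the fingers and pen above 1 N), for 0.1 s.
At the end, for the whole second after the job is handed in: Held still in the fingers: tip within 6 mm of the centre of the yellow-collared stud, pen within 0.14 rad (8 degrees) of square to its face, spring pressed in 2 to 8 mm with 0.8 to 7 N on the stud; pen not touching the hood; door open by more than 1.3 rad (value of joint hood_door above 1.3 rad and distance between pen_point and stud_marked below 0.006 m and angle between the z axis of pen and the z axis of stud_marked, either way round below 0.14 rad and value of joint pen_tip between 0.002 and 0.008 m and contact force between pen and stud_marked between 0.8 and 7 N and contact force between the fingers and pen above 1 N and contact force between pen and hood below 0.3 N and linear speed of pen below 0.02 m/s); the arm keeps its last pose, push and grip.
It fails at once if the pen is jabbed onto the stud with more than 12 N (contact force between pen and stud_marked above 12 N).
It fails at once if the pen touches the plain stud (contact force between pen and stud_plain above 0.5 N).
It fails at once if a bystander is pushed by more than 30 mm (distance of any of oil_bottle, spare_objective, tissue_pack, coverslip_box, brass_weight, tape_roll, dust_cap, memory_stick from where it was at the start of the episode above 0.03 m).
It also fails if it takes over 67 s, if anything falls off the work surface, if the arm or the gripper's body presses on something with over 40 N, if the wrist force passes 120 N, or if a joint passes its speed limit or range.

## Working session

There is one attempt and no reset: what is moved stays moved. The work goes in short steps, Python scripts to look and compute and a shell command to move; the robot and the scene stay as the last step left them, time stands still between calls to the robot, and variables do not carry over. Pictures are saved under pics/ and viewed, at most 11 in all, crops included, and the job is handed in when it is done.

```bash
ls; mkdir -p pics; cat > h.py <<'E'
import numpy as np, cv2
from station import ctrl, vision
def grab(n):
    f=vision.grab_frame(n); np.savez('/tmp/%s.npz'%n,**f)
    return f
def load(n): return dict(np.load('/tmp/%s.npz'%n))
def world(f):
    K=f['camera_matrix'];d=f['depth'];h,w=d.shape
    u,v=np.meshgrid(np.arange(w),np.arange(h))
    P=np.stack([(u-K[0,2])/K[0,0]*d,-(v-K[1,2])/K[1,1]*d,-d,np.ones_like(d)],-1)
    return (P@np.linalg.inv(f['view']).T)[...,:3]
E
python3 - <<'E'
from h import *
for n in ('scene','top'):
    f=grab(n); im=cv2.cvtColor(f['pixels'],cv2.COLOR_RGB2BGR)
    cv2.imwrite(f'pics/{n}0.png',cv2.resize(im,(800,600),interpolation=cv2.INTER_CUBIC))
    print(n,f['camera_matrix'].round(1).tolist(),np.linalg.inv(f['view']).round(3).tolist())
print(ctrl.read_state())
E
```

```text
pics
scene [[364.9, 0.0, 253.3], [0.0, 364.9, 186.2], [0.0, 0.0, 1.0]] [[-0.871, 0.252, -0.422, 0.028], [-0.491, -0.409, 0.769, 0.928], [0.022, 0.877, 0.48, 0.732], [0.0, 0.0, 0.0, 1.0]]
top [[363.2, 0.0, 257.7], [0.0, 363.2, 195.2], [0.0, 0.0, 1.0]] [[0.019, 0.996, -0.09, 0.46], [-0.999, 0.016, -0.031, -0.028], [-0.029, 0.09, 0.995, 1.07], [0.0, 0.0, 0.0, 1.0]]
{'clock': 0.1, 'qpos': array([ 1.16299773e+00,  2.60590750e-01, -1.39236583e-01,  1.17266855e+00,
       -9.77517793e-06,  1.57081987e+00]), 'qd': array([-0.00090164, -0.00307312,  0.00374218,  0.00109322, -0.00021184,
       -0.00076073]), 'joint_efforts': array([-2.10869352e-04, -4.06507587e+01,  2.54526901e+01,  1.00573085e-02,
       -2.39298458e-06,  1.91861528e-05]), 'ee_pos': array([0.20797572, 0.48139906, 0.23056389]), 'orientation': array([ 2.02500831e-01,  9.79281722e-01, -8.33166535e-04, -1.67274977e-04]), 'ft_force': array([-0.31696534,  0.13364451,  0.09243166]), 'ft_torque': array([0.01104894, 0.01107282, 0.06060064]), 'grip_force': 0.0, 'opening': 0.9970529553019953}
```

View pics/scene0.png

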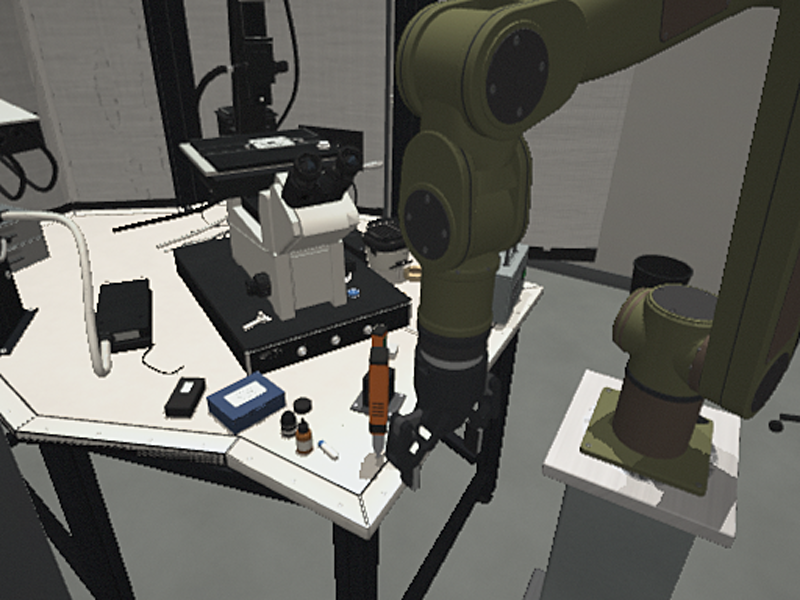

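View pics/top0.png

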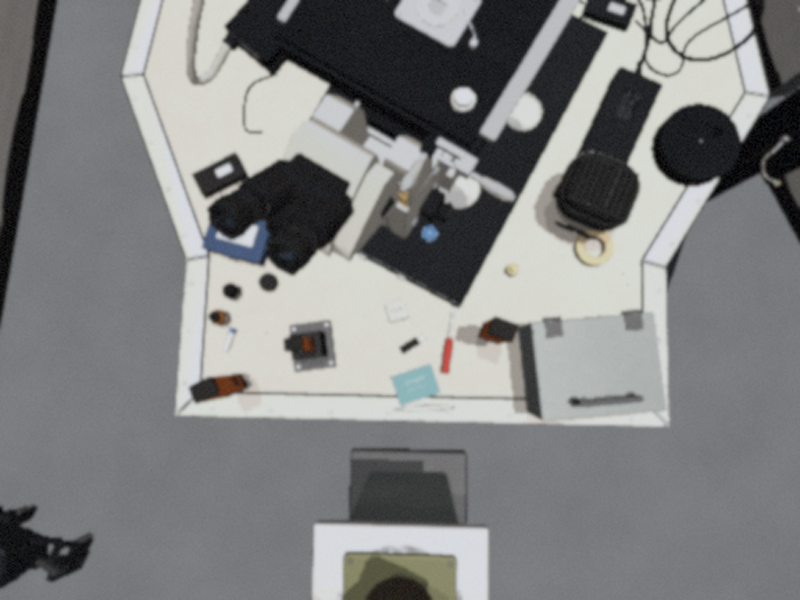

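The top view shows the hood at right (525–665, 315–415) with its handle at (605,400). The black holder is at (310,345). There are orange pen-like things at (310,345), at (220,387) and near the hood at (497,330). I'll enlarge these and measure.

```bash
python3 - <<'E'
from h import *
f=load('top'); im=cv2.cvtColor(f['pixels'],cv2.COLOR_RGB2BGR); W=world(f)
a=im[190:270,110:230]; b=im[190:275,300:435]
a=cv2.resize(a,(800,533),interpolation=cv2.INTER_CUBIC)[:,:];
b=cv2.resize(b,(800,504),interpolation=cv2.INTER_CUBIC)
g=load('scene'); ims=cv2.cvtColor(g['pixels'],cv2.COLOR_RGB2BGR)
c=cv2.resize(ims[195:320,170:270],(480,600),interpolation=cv2.INTER_CUBIC)
cv2.imwrite('pics/b.png',b)
o=np.zeros((600,800,3),np.uint8); o[:267,:400]=cv2.resize(a,(400,267)); o[:,400:]=cv2.resize(c,(400,500))[:600].copy() if 0 else cv2.copyMakeBorder(cv2.resize(c,(400,500)),0,100,0,0,cv2.BORDER_CONSTANT)
o[270:522,:400]=cv2.resize(b,(400,252)); cv2.imwrite('pics/crops.png',o)
# orange blobs
for n,ff in (('top',f),('scene',g)):
    hsv=cv2.cvtColor(ff['pixels'],cv2.COLOR_RGB2HSV); m=((hsv[...,0]<16)&(hsv[...,1]>150)&(hsv[...,2]>60)).astype(np.uint8)
    k,l,s,c=cv2.connectedComponentsWithStats(m); Wn=world(ff)
    for i in range(1,k):
        if s[i,4]>15:
            p=Wn[(l==i)&(ff['depth']>0)]; print(n,s[i],np.percentile(p,5,axis=0).round(3),np.percentile(p,95,axis=0).round(3)) if len(p) else print(n,s[i],'nodepth')
E
```

```text
top [308 208  12  10  40] [ 0.489 -0.147  0.143] [ 0.51  -0.129  0.213]
top [193 216   7   9  43] [0.47  0.158 0.094] [0.487 0.161 0.161]
top [284 218   4  19  41] [ 0.441 -0.082  0.013] [ 0.488 -0.074  0.019]
top [137 241  19  12 140] [0.399 0.274 0.096] [0.419 0.283 0.207]
scene [238 212  10  10  57] [0.463 0.178 0.146] [0.481 0.189 0.168]
scene [236 233  13  39 450] [0.383 0.303 0.099] [0.406 0.318 0.205]
scene [189 275  10   7  43] [0.511 0.345 0.035] [0.531 0.358 0.044]
```

View pics/crops.png

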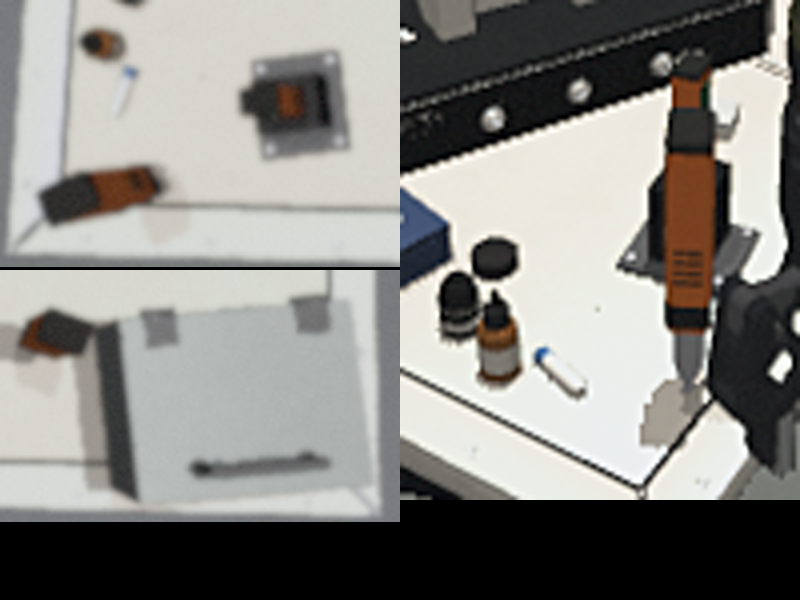

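Candidates in top pixels: A (310,345) is upright in the black holder. B (220,387) is bigger, with its body about 0.10–0.21+ m high and no holder. C (497,330) beside the hood reaches 0.21 m. A's top is at about 0.17 m, which fits 165 mm + 10 mm. It is the smallest and sits in the holder, so A is meant. The crop confirms this: A is in the square-based holder, while B and C are larger and outside it. Next I'll measure the poses.

```bash
python3 - <<'E'
from h import *
f=load('top'); W=world(f); ok=f['depth']>0
def rect(m,name):
    k,l,s,c=cv2.connectedComponentsWithStats(m.astype(np.uint8)); 
    if k<2: print(name,'none'); return
    i=1+s[1:,4].argmax(); p=W[l==i]
    r=cv2.minAreaRect(p[:,:2].astype(np.float32)*1000)
    print(name,'n',len(p),'ctr',np.round(r[0],1),'size',np.round(r[1],1),'ang',round(r[2],1),'zmed',np.median(p[:,2]).round(4), 'mean',p.mean(0).round(4))
x,y,z=W[...,0],W[...,1],W[...,2]
H=ok&(x>.22)&(x<.5)&(y<-.15)&(y>-.5)
print('bench z',np.median(z[ok&(x>.35)&(x<.45)&(y>0)&(y<.1)]))
zz=z[H&(z>.12)&(z<.15)]; print('plate med z',np.median(zz))
rect(H&(z>.128)&(z<.2),'door all'); rect(H&(z>.165)&(z<.2),'handle')
A=ok&(x>.36)&(x<.52)&(y>.08)&(y<.24)
rect(A&(z>.155)&(z<.2),'pen top');rect(A&(z>.06)&(z<.085),'block');rect(A&(z>.004),'base')
rect(A&(z>.1),'pen>0.1')
for zc in (.0,): print(np.histogram(z[A],bins=np.arange(-.01,.2,.01)))
# scene view for pen
g=load('scene'); Ws=world(g); P=Ws[(g['depth']>0)&(Ws[...,2]>.09)&(Ws[...,2]<.2)&(Ws[...,0]>.4)&(Ws[...,0]<.52)&(Ws[...,1]>.1)&(Ws[...,1]<.24)]
print('scene pen',len(P),P.min(0).round(3),P.max(0).round(3))
a=cv2.cvtColor(f['pixels'],cv2.COLOR_RGB2BGR)[200:245,172:232]; cv2.imwrite('pics/hold.png',cv2.resize(a,(800,600),interpolation=cv2.INTER_CUBIC))
E
```

```text
bench z -0.00018068965144424354
plate med z 0.13713656876920777
door all n 4130 ctr [ 440.5 -318.1] size [140.3 201.8] ang 6.0 zmed 0.1373 mean [ 0.4351 -0.3142  0.1391]
handle n 183 ctr [ 397.4 -322.1] size [10.3 99.9] ang 5.9 zmed 0.1811 mean [ 0.3977 -0.3203  0.1806]
pen top n 124 ctr [476.6 173.8] size [22.7 30.5] ang 9.6 zmed 0.1738 mean [0.4764 0.1726 0.1725]
block n 202 ctr [476.7 174.1] size [45.9 53.8] ang 8.4 zmed 0.073 mean [0.4756 0.1671 0.0729]
base n 850 ctr [475.1 175.7] size [89.7 85.8] ang 5.8 zmed 0.0189 mean [0.4751 0.1672 0.0561]
pen>0.1 n 167 ctr [476.4 173.6] size [23.1 30.8] ang 9.6 zmed 0.1723 mean [0.4762 0.1699 0.161 ]
(array([1178, 1278,   63,   10,   10,   10,   16,   23,  174,    7,    6,
          7,    8,    8,    8,    8,    9,    9,  110,    0]), array([-0.01,  0.  ,  0.01,  0.02,  0.03,  0.04,  0.05,  0.06,  0.07,
        0.08,  0.09,  0.1 ,  0.11,  0.12,  0.13,  0.14,  0.15,  0.16,
        0.17,  0.18,  0.19]))
scene pen 131 [0.461 0.158 0.137] [0.487 0.19  0.176]
```

View pics/hold.png

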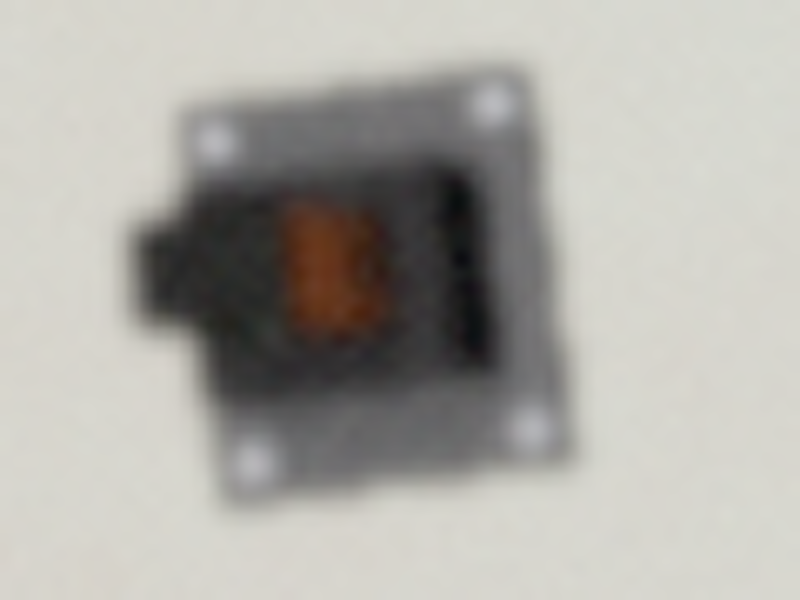

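The holder and pen show clearly. The pen's 22×30 top is at crop (335,270), and the yaw is about +8.5°. I'll check the door extents before grasping.

```bash
python3 - <<'E'
from h import *
from scipy.spatial.transform import Rotation as R
f=load('top'); W=world(f)[f['depth']>0]
c=np.array([.3974,-.3221]); a=np.radians(5.9); u=np.array([np.cos(a),np.sin(a)]); v=np.array([-u[1],u[0]])
s=(W[:,:2]-c)@u*1000; t=(W[:,:2]-c)@v*1000
for t0 in (-75,0,20,75):
    m=(abs(t-t0)<3)&(s>-60)&(s<160); o=np.argsort(s[m]); print(t0,[(int(p),int(q)) for p,q in zip(s[m][o],W[m,2][o]*1000)][::2])
m=(abs(s-60)<3)&(abs(t)<160); o=np.argsort(t[m]); print('t',[(int(p),int(q)) for p,q in zip(t[m][o],W[m,2][o]*1000)][::3])
from station import ctrl
st=ctrl.read_state(); print(R.from_quat(st['orientation']).as_matrix().round(3))
E
```

```text
-75 [(-58, 0), (-55, -1), (-52, 0), (-49, 0), (-46, -1), (-25, 133), (-24, 138), (-22, 140), (-20, 138), (-18, 134), (-15, 135), (-12, 137), (-10, 136), (-8, 134), (-7, 140), (-5, 135), (-2, 135), (0, 136), (2, 138), (2, 138), (4, 137), (7, 136), (9, 138), (12, 137), (14, 137), (17, 138), (17, 137), (20, 139), (22, 137), (24, 138), (27, 135), (29, 137), (32, 138), (34, 138), (37, 135), (37, 136), (42, 136), (44, 139), (47, 140), (49, 137), (52, 137), (52, 136), (54, 137), (57, 140), (57, 135), (60, 138), (62, 135), (65, 134), (67, 139), (70, 136), (72, 137), (72, 135), (75, 137), (77, 135), (80, 135), (82, 137), (82, 136), (85, 138), (87, 136), (88, 135), (90, 138), (92, 137), (95, 137), (97, 134), (100, 137), (103, 137), (105, 138), (105, 137), (108, 138), (110, 139), (113, 140), (115, 142), (118, 138), (120, 138), (123, 139), (125, 139), (126, 139), (128, 133), (131, 138), (133, 134), (136, 136), (139, 132), (141, 1), (144, -3), (147, 2), (150, -1), (153, 0), (155, 1), (158, 0)]
0 [(-54, 0), (-51, 2), (-49, -1), (-46, 2), (-26, 133), (-24, 134), (-23, 136), (-21, 137), (-19, 136), 
[... 3145 characters left out ...]
36), (-15, 137), (-12, 137), (-9, 138), (-7, 136), (-2, 138), (0, 138), (3, 133), (7, 138), (10, 137), (13, 138), (15, 138), (18, 140), (20, 138), (25, 138), (28, 138), (32, 136), (35, 136), (39, 134), (43, 138), (44, 135), (47, 135), (49, 134), (53, 136), (55, 136), (60, 137), (63, 136), (67, 135), (71, 140), (73, 136), (76, 137), (78, 138), (81, 137), (85, 134), (88, 137), (93, 137), (96, 137), (99, 87), (99, 58), (99, 0), (99, 30), (99, 118), (100, 31), (100, 49), (100, 1), (102, 0), (107, -5), (111, 2), (116, -3), (120, 1), (125, 0), (129, 3), (134, 3), (136, -2), (140, -1), (143, 1), (149, -1), (152, 0), (157, -2)]
[[-0.918  0.397 -0.001]
 [ 0.397  0.918 -0.002]
 [-0.    -0.002 -1.   ]]
```

```bash
cat >> h.py <<'E'
from scipy.spatial.transform import Rotation as R
def cur():
    s=ctrl.read_state(); return np.array(s['ee_pos']),R.from_quat(s['orientation'])
def shift(p,to,rot): # straight move to world point 'to', orientation rot: rows of equal size
    d=rot.inv().apply(np.array(to)-p); n=int(np.ceil(np.linalg.norm(d)/.045)); print('shift rows',n,(d/.75/n).round(5).tolist(),'total',(d/.75).round(5).tolist())
def turn(rot,goal):
    w=(rot.inv()*goal).as_rotvec(); n=int(np.ceil(np.linalg.norm(w)/np.radians(8))); print('turn rows',n,(w/(np.pi/2)/max(n,1)).round(5).tolist(),np.degrees(w).round(2))
def down(az): # tool z down, tool y at azimuth az deg
    a=np.radians(az); y=np.array([np.cos(a),np.sin(a),0]); z=np.array([0,0,-1.]); return R.from_matrix(np.stack([np.cross(y,z),y,z],1))
E
python3 - <<'E'
from h import *
p,r=cur(); shift(p,[.398,-.322,.29],r); turn(r,down(5.9))
E
```

```text
shift rows 19 [-0.0346, -0.04647, -0.00409] total [-0.65744, -0.88299, -0.07774]
turn rows 8 [-0.00012, 7e-05, 0.08435] [-9.000e-02  5.000e-02  6.073e+01]
```

```bash
python3 -m handwheel '[-0.0346,-0.0465,-0.004,0,0,0, -0.0346,-0.0465,-0.004,0,0,0, -0.0346,-0.0465,-0.004,0,0,0, -0.0346,-0.0465,-0.004,0,0,0, -0.0346,-0.0465,-0.004,0,0,0, -0.0346,-0.0465,-0.004,0,0,0, -0.0346,-0.0465,-0.004,0,0,0, -0.0346,-0.0465,-0.004,0,0,0, -0.0346,-0.0465,-0.004,0,0,0, -0.0346,-0.0465,-0.004,0,0,0, -0.0346,-0.0465,-0.004,0,0,0, -0.0346,-0.0465,-0.004,0,0,0, -0.0346,-0.0465,-0.004,0,0,0, -0.0346,-0.0465,-0.004,0,0,0, -0.0346,-0.0465,-0.004,0,0,0, -0.0346,-0.0465,-0.004,0,0,0, -0.0346,-0.0465,-0.004,0,0,0, -0.0346,-0.0465,-0.004,0,0,0, -0.0346,-0.0465,-0.004,0,0,0]' -1 20
python3 -m handwheel '[0,0,0,0,0,0.0843, 0,0,0,0,0,0.0843, 0,0,0,0,0,0.0843, 0,0,0,0,0,0.0843, 0,0,0,0,0,0.0843, 0,0,0,0,0,0.0843, 0,0,0,0,0,0.0843, 0,0,0,0,0,0.0843, 0,0,0,0,0,0, 0,0,0,0,0,0]'
python3 - <<'E'
from h import *
p,r=cur(); shift(p,[.398,-.322,.159],r); turn(r,down(5.9)); print(ctrl.read_state()['qpos'])
E
```

```text
clock: 2.0
ee_pos: [0.3978, -0.3236, 0.288]
orientation: [0.203, 0.979, 0.0, -0.0]
ft_force: [1.1, -0.2, 0.3]
opening: 1.001
grip_force: 0.0
clock: 3.0
ee_pos: [0.3979, -0.3217, 0.288]
orientation: [0.669, 0.744, -0.0, -0.0]
ft_force: [-0.0, 0.3, 0.0]
opening: 0.995
grip_force: 0.0
shift rows 3 [-0.00016, 8e-05, 0.05732] total [-0.00047, 0.00025, 0.17197]
turn rows 1 [-0.00035, -0.00034, 0.00218] [-0.03 -0.03  0.2 ]
[-6.80008457e-01  2.19883615e-01 -4.48073933e-02  1.30687449e+00
 -4.65562542e-06  7.84383952e-01]
```

```bash
python3 -m handwheel '[0,0,0.0573,0,0,0, 0,0,0.0573,0,0,0, 0,0,0.0573,0,0,0, 0,0,0,0,0,0, 0,0,0,0,0,0]'
python3 -m handwheel '[0,0,0,0,0,0, 0,0,0,0,0,0, 0,0,0,0,0,0, 0,0,0,0,0,0, 0,0,0,0,0,0, 0,0,0,0,0,0, 0,0,0,0,0,0, 0,0,0,0,0,0, 0,0,0,0,0,0, 0,0,0,0,0,0]' 1 35
python3 - <<'E'
from h import *
p,r=cur(); print(p); M=r.as_matrix(); a=np.radians(5.9); u=np.array([np.cos(a),np.sin(a),0]); z=np.array([0,0,1.])
rho=np.hypot(.133,.048); f0=np.arctan2(.048,.133); prev=None
ths=np.radians(np.linspace(0,90,13))
for t in ths:
    # handle rel to hinge: along u: -rho cos(f0+t), up: rho sin
    b=-rho*np.cos(f0+t)*u+rho*np.sin(f0+t)*z
    if prev is not None: print(round(np.degrees(t),1),(M.T@(b-prev)/.75).round(4).tolist())
    prev=b
E
```

```text
clock: 3.5
ee_pos: [0.3977, -0.3216, 0.1596]
orientation: [0.669, 0.743, -0.0, -0.001]
ft_force: [0.8, -0.2, 0.8]
opening: 1.0
grip_force: 0.0
clock: 4.5
ee_pos: [0.3967, -0.3223, 0.1599]
orientation: [0.67, 0.743, -0.001, -0.0]
ft_force: [-3.8, -0.1, 5.0]
opening: 0.102
grip_force: 34.2
[ 0.39669773 -0.32227556  0.15994372]
7.5 [-0.0, 0.0098, -0.0226]
15.0 [-0.0, 0.0127, -0.0211]
22.5 [-0.0, 0.0153, -0.0193]
30.0 [-0.0, 0.0177, -0.0171]
37.5 [-0.0, 0.0198, -0.0147]
45.0 [-0.0, 0.0216, -0.012]
52.5 [-0.0, 0.0229, -0.0091]
60.0 [-0.0, 0.0239, -0.006]
67.5 [-0.0, 0.0245, -0.0028]
75.0 [-0.0, 0.0247, 0.0004]
82.5 [-0.0, 0.0244, 0.0036]
90.0 [0.0, 0.0237, 0.0068]
```

Gripped the bar (opening 0.10 ≈ 9 mm). I'll swing the first third and check.

```bash
python3 -m handwheel '[0,0.0049,-0.0113,0,0,0, 0,0.0049,-0.0113,0,0,0, 0,0.0064,-0.0106,0,0,0, 0,0.0064,-0.0106,0,0,0, 0,0.0076,-0.0096,0,0,0, 0,0.0076,-0.0096,0,0,0, 0,0.0088,-0.0086,0,0,0, 0,0.0088,-0.0086,0,0,0]'

```

```text
clock: 5.3
ee_pos: [0.4347, -0.3181, 0.2191]
orientation: [0.67, 0.742, -0.004, -0.003]
ft_force: [-10.4, -3.7, 3.2]
opening: 0.105
grip_force: 34.1
```

```bash
python3 -m handwheel '[0,0.0099,-0.0073,0,0,0, 0,0.0099,-0.0073,0,0,0, 0,0.0108,-0.006,0,0,0, 0,0.0108,-0.006,0,0,0, 0,0.0115,-0.0045,0,0,0, 0,0.0115,-0.0045,0,0,0, 0,0.012,-0.003,0,0,0, 0,0.012,-0.003,0,0,0]'

```

```text
clock: 6.1
ee_pos: [0.5032, -0.3108, 0.2527]
orientation: [0.67, 0.743, -0.002, -0.001]
ft_force: [-7.7, -0.1, 7.8]
opening: 0.099
grip_force: 36.1
```

```bash
python3 -m handwheel '[0,0.0123,-0.0014,0,0,0, 0,0.0123,-0.0014,0,0,0, 0,0.0124,0.0002,0,0,0, 0,0.0124,0.0002,0,0,0, 0,0.0122,0.0018,0,0,0, 0,0.0122,0.0018,0,0,0, 0,0.0119,0.0034,0,0,0, 0,0.0119,0.0034,0,0,0, 0,0.006,0.0022,0,0,0, 0,0,0,0,0,0, 0,0,0,0,0,0]'
python3 - <<'E'
from h import *
p,r=cur(); a=np.radians(5.9); u=np.array([np.cos(a),np.sin(a),0])
d=(p-np.array([.5297,-.3084,.130])); x=d@u; zz=d[2]+.019
print('angle',np.degrees(np.arctan2(zz,-x)-np.arctan2(.048,.133)),np.hypot(x,zz), ctrl.read_state()['qpos'])
E
```

```text
clock: 7.2
ee_pos: [0.5836, -0.3022, 0.2424]
orientation: [0.669, 0.743, 0.001, 0.0]
ft_force: [1.2, 2.1, 0.0]
opening: 0.099
grip_force: 36.6
angle 92.60017125200889 0.1422090235900728 [-0.4786116   0.4918941   0.24790252  1.32615971  0.0016393   0.98793422]
```

Door is at about 92°. Next I'll release it partly and lift out.

```bash
python3 -m handwheel '[0,0,0,0,0,0, 0,0,0,0,0,0, 0,0,0,0,0,0, 0,0,0,0,0,0, 0,0,0,0,0,0]' 0.45 20
python3 -m handwheel '[0,0,-0.02,0,0,0, 0,0,-0.04,0,0,0, 0,0,-0.05,0,0,0, 0,0,-0.05,0,0,0, 0,0,-0.05,0,0,0, 0,0,0,0,0,0, 0,0,0,0,0,0]'
python3 - <<'E'
from h import *
p,r=cur()
f=grab('top'); im=cv2.cvtColor(f['pixels'],cv2.COLOR_RGB2BGR)
cv2.imwrite('pics/top1.png',cv2.resize(im[170:290,300:460],(800,600),interpolation=cv2.INTER_CUBIC))
shift(p,[.40,-.30,.38],r)
E
```

```text
clock: 7.7
ee_pos: [0.5828, -0.3031, 0.2433]
orientation: [0.67, 0.743, -0.0, 0.001]
ft_force: [2.9, -0.8, 0.4]
opening: 0.276
grip_force: 0.0
clock: 8.4
ee_pos: [0.5825, -0.3031, 0.4012]
orientation: [0.67, 0.743, -0.0, 0.001]
ft_force: [-0.4, 0.6, -1.7]
opening: 0.276
grip_force: 0.0
shift rows 5 [0.00584, -0.04833, 0.00562] total [0.02919, -0.24167, 0.02809]
```

View pics/top1.png

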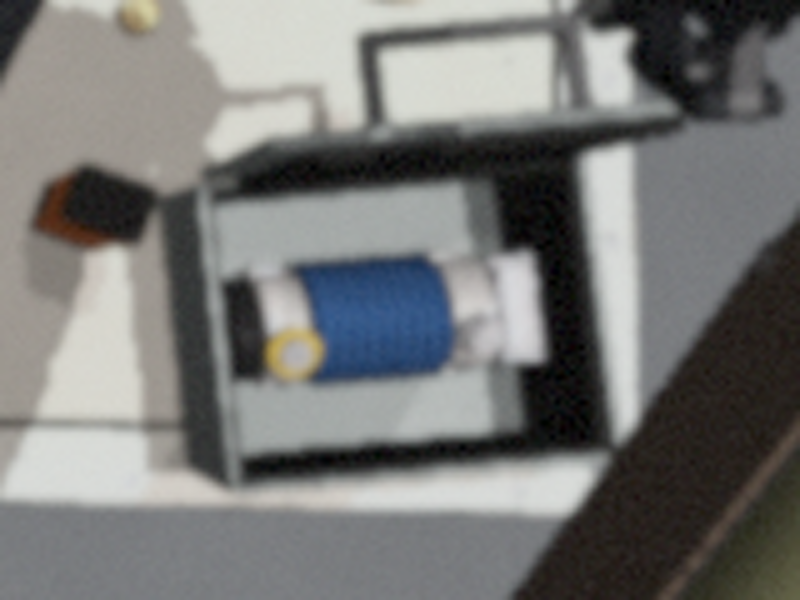

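The door is upright, with its handle out back. The yellow-collared stud is at crop (296,350), on the hood's +y bearing. The plain stud is at crop (485,335). I'll measure the marked one.

```bash
python3 - <<'E'
from h import *
f=load('top'); K=f['camera_matrix']; T=np.linalg.inv(f['view']); W=world(f)
hsv=cv2.cvtColor(f['pixels'],cv2.COLOR_RGB2HSV); m=((hsv[...,0]>18)&(hsv[...,0]<35)&(hsv[...,1]>90)&(hsv[...,2]>90)); m[:, :345]=0;m[:,375:]=0;m[:225]=0;m[255:]=0
vv,uu=np.nonzero(m); print('yellow',len(uu),uu.min(),uu.max(),vv.min(),vv.max(),W[m].mean(0).round(4),np.ptp(W[m],axis=0).round(3))
a=np.radians(5.9); u=np.array([np.cos(a),np.sin(a)]); v=np.array([-u[1],u[0]]); O=np.array([.4501,-.3166])
for name,px in (('marked',(358.8,239.6)),('ycentre',((uu.min()+uu.max())/2,(vv.min()+vv.max())/2)),('plain',(396.5,236.6))):
    d=np.array([(px[0]-K[0,2])/K[0,0],-(px[1]-K[1,2])/K[1,1],-1]); d=T[:3,:3]@d; P=T[:3,3]+d*((.092-T[2,3])/d[2])
    q=W[int(px[1]+.5)-1:int(px[1]+.5)+2,int(px[0]+.5)-1:int(px[0]+.5)+2].reshape(-1,3).mean(0)
    print(name,P.round(4),'depth',q.round(4),'hood frame',(np.array([(P[:2]-O)@u,(P[:2]-O)@v])*1000).round(1))
cv2.imwrite('pics/stud.png',cv2.resize(cv2.cvtColor(f['pixels'],cv2.COLOR_RGB2BGR)[225:255,345:385],(800,600),interpolation=cv2.INTER_NEAREST))
i=(W[...,2]>.3); k=i&(W[...,0]>.5)&(W[...,1]>-.45)&(W[...,1]<-.2)
q=W[i&(abs(W[...,0]-.54)<.06)&(W[...,1]<-.22)&(W[...,1]>-.33)&(W[...,2]<.3)]; 
E
```

```text
yellow 32 353 363 236 244 [ 0.4346 -0.2636  0.0861] [0.022 0.028 0.024]
marked [ 0.4344 -0.2685  0.092 ] depth [ 0.4334 -0.2689  0.0928] hood frame [-10.7  49.4]
ycentre [ 0.4333 -0.2664  0.092 ] depth [ 0.4333 -0.2665  0.0919] hood frame [-11.6  51.6]
plain [ 0.4442 -0.3676  0.092 ] depth [ 0.4432 -0.3689  0.0919] hood frame [-11.1 -50.1]
```

View pics/stud.png

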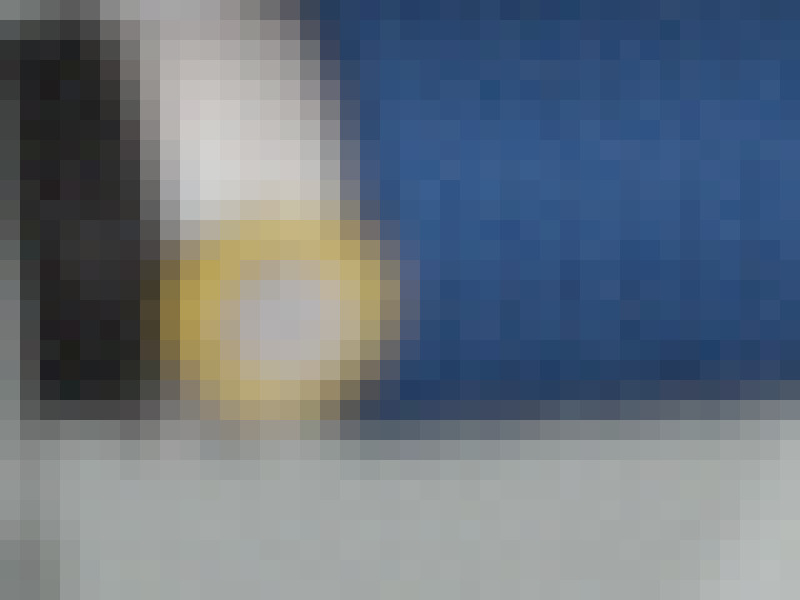

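Stud face centre is at crop (285,318), which puts the stud at ≈ (0.4335, −0.268, 0.092). Next I'll check clearance round the pen and plan the transfer.

```bash
python3 - <<'E'
from h import *
for n in ('top','scene'):
    f=load(n); W=world(f)[f['depth']>0]
    for y0 in np.arange(0.0,.36,.05):
        m=(W[:,1]>y0)&(W[:,1]<y0+.05)&(W[:,2]>.2)&(W[:,0]>.3)&(W[:,0]<.8)
        if m.any():
            q=W[m]; i=np.argsort(q[:,0])[:1]; print(n,round(y0,2),q[i].round(3).tolist(), 'n',m.sum())
p,r=cur()
for t in ([.36,-.22,.36],[.36,.13,.36],[.4765,.174,.30]): shift(p,t,r); p=np.array(t)
turn(r,down(8.4))
E
```

```text
top 0.0 [[0.3, 0.007, 0.552]] n 2454
top 0.05 [[0.556, 0.099, 0.465]] n 3129
top 0.1 [[0.548, 0.115, 0.447]] n 2411
top 0.15 [[0.587, 0.181, 0.453]] n 1094
top 0.2 [[0.596, 0.201, 0.448]] n 83
top 0.25 [[0.386, 0.3, 0.211]] n 164
top 0.3 [[0.384, 0.304, 0.213]] n 85
scene 0.0 [[0.617, 0.048, 0.357]] n 284
scene 0.05 [[0.555, 0.099, 0.464]] n 585
scene 0.1 [[0.546, 0.114, 0.452]] n 1868
scene 0.15 [[0.585, 0.178, 0.451]] n 1024
scene 0.2 [[0.594, 0.201, 0.444]] n 72
scene 0.25 [[0.384, 0.299, 0.216]] n 61
scene 0.3 [[0.382, 0.304, 0.214]] n 131
shift rows 6 [0.02339, -0.04719, 0.00891] total [0.14033, -0.28311, 0.05347]
shift rows 8 [0.05802, 0.00601, 2e-05] total [0.46418, 0.04812, 0.0002]
shift rows 4 [0.01057, 0.04017, 0.01994] total [0.04229, 0.16069, 0.07976]
turn rows 1 [-0.00104, -0.0004, -0.02757] [-0.09 -0.04 -2.48]
```

```bash
python3 -m handwheel '[0.0234,-0.0472,0.0089,0,0,0, 0.0234,-0.0472,0.0089,0,0,0, 0.0234,-0.0472,0.0089,0,0,0, 0.0234,-0.0472,0.0089,0,0,0, 0.0234,-0.0472,0.0089,0,0,0, 0.0234,-0.0472,0.0089,0,0,0, 0,0,0,0,0,-0.0276, 0.058,0.006,0,0,0,0, 0.058,0.006,0,0,0,0, 0.058,0.006,0,0,0,0, 0.058,0.006,0,0,0,0, 0.058,0.006,0,0,0,0, 0.058,0.006,0,0,0,0, 0.058,0.006,0,0,0,0, 0.058,0.006,0,0,0,0, 0,0,0,0,0,0, 0,0,0,0,0,0]' -0.2
python3 - <<'E'
from h import *
p,r=cur(); turn(r,down(8.4)); shift(p,[.4765,.174,.215],r); shift(np.array([.4765,.174,.215]),[.4765,.174,.118],r)
E
```

```text
clock: 10.15
ee_pos: [0.3434, 0.1298, 0.3587]
orientation: [0.652, 0.758, -0.002, -0.001]
ft_force: [0.3, -0.8, -0.3]
opening: 0.598
grip_force: 0.0
turn rows 1 [-0.00265, 0.00103, 0.00239] [-0.24  0.09  0.22]
shift rows 5 [0.00641, 0.03701, 0.03815] total [0.03206, 0.18505, 0.19077]
shift rows 3 [7e-05, 0.00018, 0.04311] total [0.00021, 0.00054, 0.12933]
```

```bash
python3 -m handwheel '[0.0064,0.037,0.038,0,0,0, 0.0064,0.037,0.038,0,0,0, 0.0064,0.037,0.038,0,0,0, 0.0064,0.037,0.038,0,0,0, 0.0064,0.037,0.038,0,0,0, 0,0,0,0,0,0, 0,0,0,0,0,0, 0,0,0,0,0,0]'
python3 - <<'E'
from h import *
p,r=cur(); turn(r,down(8.4)); shift(p,[.4765,.174,.118],r)
E
```

```text
clock: 10.95
ee_pos: [0.4782, 0.1722, 0.2186]
orientation: [0.654, 0.756, -0.0, -0.0]
ft_force: [-0.6, 0.2, 0.1]
opening: 0.601
grip_force: 0.0
turn rows 1 [-0.00034, 0.00018, -0.00097] [-0.03  0.02 -0.09]
shift rows 3 [0.00092, -0.0006, 0.0447] total [0.00276, -0.0018, 0.13409]
```

```bash
python3 -m handwheel '[0.0009,-0.0006,0.0447,0,0,0, 0.0009,-0.0006,0.0447,0,0,0, 0.0009,-0.0006,0.0447,0,0,0, 0,0,0,0,0,0, 0,0,0,0,0,0, 0,0,0,0,0,0]'
python3 -m handwheel '[0,0,0,0,0,0, 0,0,0,0,0,0, 0,0,0,0,0,0, 0,0,0,0,0,0, 0,0,0,0,0,0, 0,0,0,0,0,0, 0,0,0,0,0,0, 0,0,0,0,0,0]' 1 50
```

```text
clock: 11.55
ee_pos: [0.4787, 0.1759, 0.12]
orientation: [0.653, 0.757, 0.002, 0.001]
ft_force: [0.1, -0.1, 0.0]
opening: 0.603
grip_force: 0.0
clock: 12.35
ee_pos: [0.4776, 0.1757, 0.1188]
orientation: [0.653, 0.757, 0.001, 0.0]
ft_force: [-1.9, 0.5, 7.0]
opening: 0.257
grip_force: 51.4
```

```bash
python3 -m handwheel '[0,0,-0.01,0,0,0, 0,0,-0.02,0,0,0, 0,0,-0.02,0,0,0, 0,0,-0.02,0,0,0, 0,0,-0.02,0,0,0, 0,0,-0.02,0,0,0, 0,0,-0.01,0,0,0, 0,0,0,0,0,0, 0,0,0,0,0,0]'
python3 - <<'E'
from h import *
p,r=cur()
for t in ([.36,.12,.21],[.36,.10,.36],[.34,-.2,.36]): shift(p,t,r); p=np.array(t)
f=grab('scene'); im=cv2.cvtColor(f['pixels'],cv2.COLOR_RGB2BGR); cv2.imwrite('pics/lift.png',cv2.resize(im[150:300,170:370],(800,600),interpolation=cv2.INTER_CUBIC))
E
```

```text
clock: 13.25
ee_pos: [0.477, 0.1754, 0.2071]
orientation: [0.653, 0.757, -0.0, -0.0]
ft_force: [-0.8, -0.1, -1.2]
opening: 0.254
grip_force: 50.2
shift rows 3 [-0.01673, -0.05504, -0.00127] total [-0.0502, -0.16511, -0.0038]
shift rows 4 [-0.0066, -0.001, -0.05] total [-0.0264, -0.004, -0.2]
shift rows 7 [-0.05597, -0.01214, 1e-05] total [-0.39178, -0.08496, 8e-05]
```

View pics/lift.png

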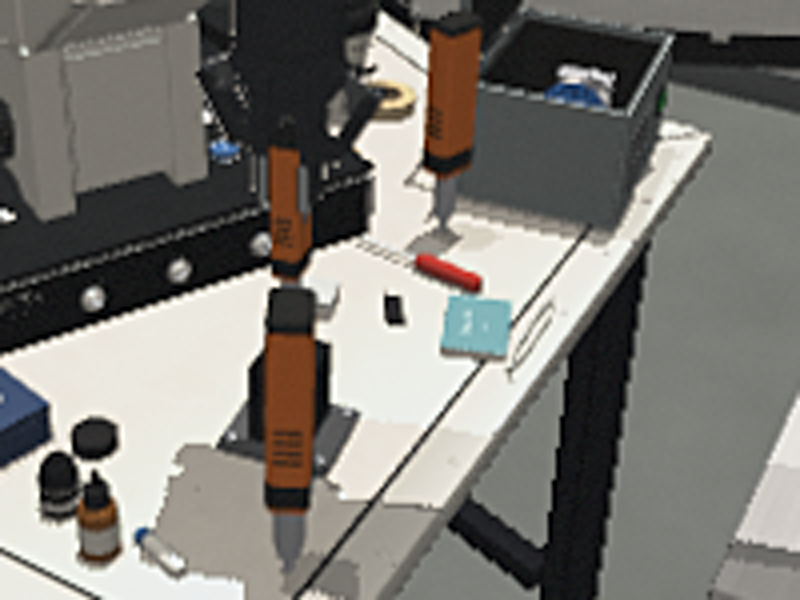

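The pen is lifted and hanging straight at (290,210). The holder is left below it, and nearby objects are unmoved. Carrying it back, up and to the right.

```bash
python3 -m handwheel '[-0.0125,-0.041,-0.001,0,0,0, -0.0125,-0.041,-0.001,0,0,0, -0.0125,-0.041,-0.001,0,0,0, -0.0125,-0.041,-0.001,0,0,0, -0.0066,-0.001,-0.05,0,0,0, -0.0066,-0.001,-0.05,0,0,0, -0.0066,-0.001,-0.05,0,0,0, -0.0066,-0.001,-0.05,0,0,0, -0.056,-0.012,0,0,0,0, -0.056,-0.012,0,0,0,0, -0.056,-0.012,0,0,0,0, -0.056,-0.012,0,0,0,0, -0.056,-0.012,0,0,0,0, -0.056,-0.012,0,0,0,0, -0.056,-0.012,0,0,0,0, 0,0,0,0,0,0, 0,0,0,0,0,0]'
cat >> h.py <<'E'
a=np.radians(5.9); u=np.array([np.cos(a),np.sin(a),0]); v=np.array([-u[1],u[0],0]); zz=np.array([0,0,1.]); t=np.radians(20)
n=np.cos(t)*zz-np.sin(t)*u; yt=np.cos(t)*u+np.sin(t)*zz
RF=R.from_matrix(np.stack([np.cross(yt,-n),yt,-n],1)); S=np.array([.4335,-.268,.092])
E
python3 - <<'E'
from h import *
p,r=cur(); turn(r,RF); shift(p,S+n*.21,RF); shift(S+n*.21,S+n*.14,RF); print(S+n*.21,ctrl.read_state()['qpos'])
E
```

```text
clock: 15.0
ee_pos: [0.3411, -0.2002, 0.3595]
orientation: [0.654, 0.756, 0.0, -0.001]
ft_force: [-0.5, 0.4, -0.8]
opening: 0.25
grip_force: 50.4
turn rows 3 [-0.0744, -0.00192, 0.00855] [-20.09  -0.52   2.31]
shift rows 3 [-0.03419, -0.00517, 0.03131] total [-0.10257, -0.01551, 0.09392]
shift rows 2 [0.0, 0.0, 0.04667] total [0.0, 0.0, 0.09333]
[ 0.36205624 -0.27538299  0.28933545] [-5.31278682e-01  1.10043090e-02 -1.05228135e-01  1.45699275e+00
  5.29327439e-04  8.95482846e-01]
```

```bash
python3 -m handwheel '[0,0,0,-0.0744,-0.0019,0.0085, 0,0,0,-0.0744,-0.0019,0.0085, 0,0,0,-0.0744,-0.0019,0.0085, 0,0,0,0,0,0, -0.0342,-0.0052,0.0313,0,0,0, -0.0342,-0.0052,0.0313,0,0,0, -0.0342,-0.0052,0.0313,0,0,0, 0,0,0,0,0,0, 0,0,0,0,0,0]'
python3 - <<'E'
from h import *
p,r=cur(); turn(r,RF); shift(p,S+n*.145,RF); print(ctrl.read_state()['qpos'])
f=grab('top'); cv2.imwrite('pics/top2.png',cv2.resize(cv2.cvtColor(f['pixels'],cv2.COLOR_RGB2BGR)[170:290,300:460],(800,600),interpolation=cv2.INTER_CUBIC))
E
```

```text
clock: 15.9
ee_pos: [0.3635, -0.2739, 0.2896]
orientation: [0.658, 0.733, 0.129, 0.115]
ft_force: [0.1, -1.1, -0.9]
opening: 0.247
grip_force: 50.4
turn rows 1 [-0.00061, -0.00176, 0.0028] [-0.06 -0.16  0.25]
shift rows 2 [-0.0009, -0.00109, 0.04315] total [-0.0018, -0.00219, 0.0863]
[-0.84276736 -0.04393487 -0.39476043  1.01303526  0.2819549   0.6496395 ]
```

View pics/top2.png

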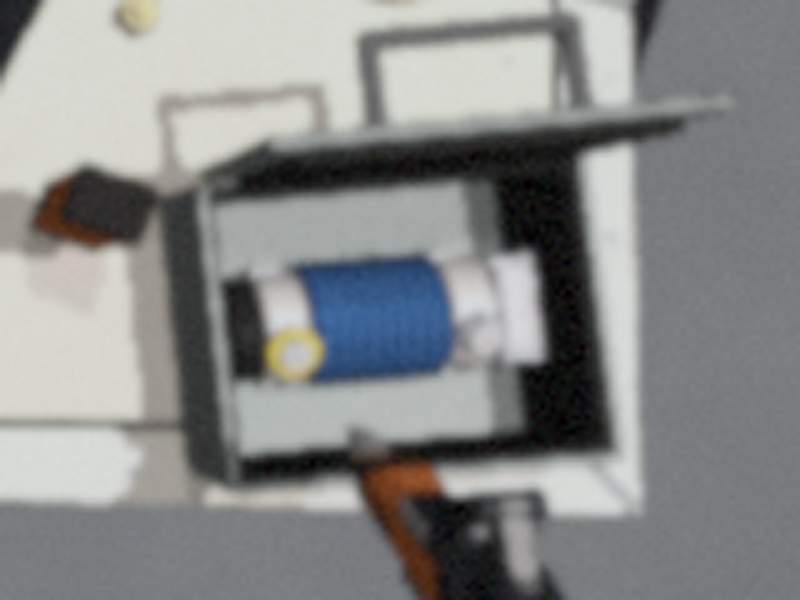

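The door stands upright. The pen nose appears at crop (350–390, 430–460). I'll compare it with the predicted projection.

```bash
python3 - <<'E'
from h import *
f=load('top'); p,r=cur(); K=f['camera_matrix']; z=r.apply([0,0,1]); x=r.apply([1,0,0])
im=cv2.resize(cv2.cvtColor(f['pixels'],cv2.COLOR_RGB2BGR)[245:275,360:400],(800,600),interpolation=cv2.INTER_CUBIC)
def pr(P):
    c=f['view'][:3]@np.append(P,1); return np.array([K[0,0]*c[0]/-c[2]+K[0,2],K[1,1]*-c[1]/-c[2]+K[1,2]])
for k in (0,12,50,58):
    uv=pr(p+z*(.1088-k/1000)); print(k,uv.round(2),((uv-[300,170]+.5)*5-.5).round(0)); q=((uv-[360,245]+.5)*20-.5).astype(int); cv2.circle(im,tuple(q),6,(0,255,0),2)
cv2.imwrite('pics/tip.png',im)
E
```

```text
0 [369.49 255.12] [349. 428.]
12 [371.03 257.24] [357. 438.]
50 [376.17 264.34] [383. 474.]
58 [377.32 265.91] [389. 482.]
```

View pics/tip.png

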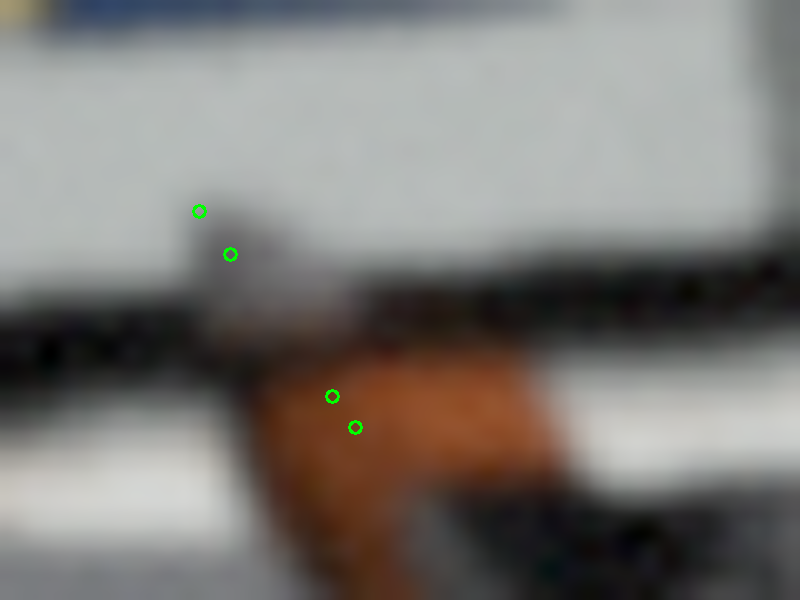

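The observed nose axis sits about 1 px (2 mm) toward −y of the prediction, which agrees with the grasp offset. I'll correct by +2 mm along tool x and descend to about 35 mm above the face.

```bash
python3 -m handwheel '[0.0005,-0.001,0.0216,-0.0006,-0.0018,0.0028, 0,-0.001,0.0216,0,0,0, 0,0,0.0216,0,0,0, 0.0005,0,0.0216,0,0,0, 0,0,0,0,0,0, 0,0,0,0,0,0, 0,0,0,0,0,0]'
cat >> h.py <<'E'
def rep():
    p,r=cur(); d=p-S; print('lat toolx,y mm',((RF.inv().apply(d))*1000).round(2),'tip gap mm',((d@n-.1088)*1000).round(2)); turn(r,RF); s=ctrl.read_state(); print('Fn',(s['ft_force']@n).round(2),'F',s['ft_force'].round(2),s['clock'])
E
python3 -c "from h import *; rep()"
```

```text
clock: 16.65
ee_pos: [0.3843, -0.2725, 0.2306]
orientation: [0.66, 0.731, 0.129, 0.119]
ft_force: [0.4, 0.2, -1.4]
opening: 0.254
grip_force: 50.5
lat toolx,y mm [   0.63    1.01 -147.15] tip gap mm 38.35
turn rows 1 [0.00249, 0.0031, 0.00031] [0.22 0.28 0.03]
Fn -1.43 F [ 0.38  0.2  -1.38] 16.65
```

```bash
python3 -m handwheel '[0.0009,-0.0006,0.0165,0.0025,0.0031,0, 0.0009,-0.0007,0.0165,0,0,0, 0,0,0,0,0,0, 0,0,0,0,0,0, 0,0,0,0,0,0]'
python3 - <<'E'
from h import *
rep()
f=grab('top'); p,r=cur(); K=f['camera_matrix']; z=r.apply([0,0,1])
im=cv2.resize(cv2.cvtColor(f['pixels'],cv2.COLOR_RGB2BGR)[225:255,340:380],(800,600),interpolation=cv2.INTER_CUBIC)
cv2.imwrite('pics/near.png',im)
def pr(P):
    c=f['view'][:3]@np.append(P,1); return np.array([K[0,0]*c[0]/-c[2]+K[0,2],K[1,1]*-c[1]/-c[2]+K[1,2]])
for nm,P in (('stud',S),('tip',p+z*.1088),('tip12',p+z*.0968)): print(nm,((pr(P)-[340,225]+.5)*20-.5).round(0))
E
```

```text
clock: 17.15
ee_pos: [0.3913, -0.2705, 0.206]
orientation: [0.66, 0.731, 0.129, 0.116]
ft_force: [0.0, -0.4, -1.5]
opening: 0.252
grip_force: 50.5
lat toolx,y mm [   1.87   -0.7  -121.53] tip gap mm 12.73
turn rows 1 [-0.00056, -0.00057, -0.00044] [-0.05 -0.05 -0.04]
Fn -1.42 F [ 0.01 -0.36 -1.52] 17.15
stud [381. 308.]
tip [393. 351.]
tip12 [418. 386.]
```

View pics/near.png

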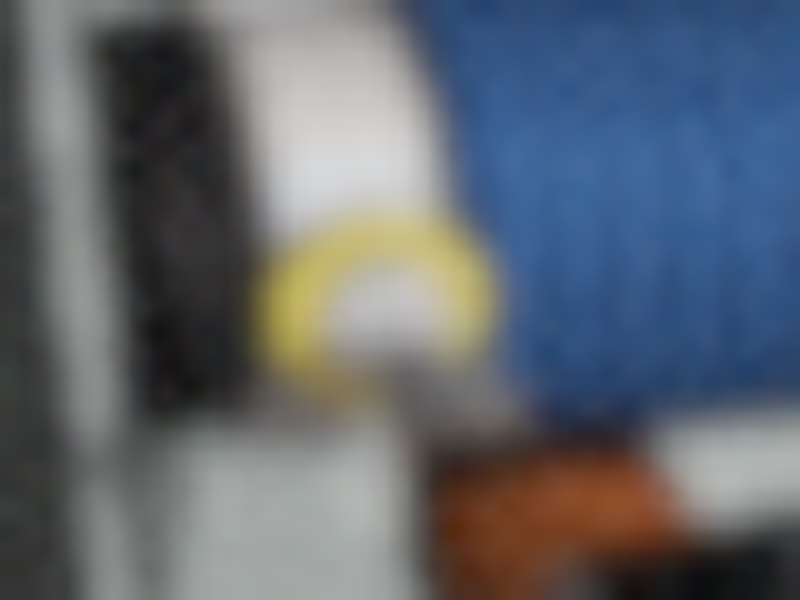

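The tip is at about (398,352), heading for the face centre at about (385,313), so alignment is good to about 1 mm. Now a slow approach, watching the force.

```bash
python3 -m handwheel '[-0.0005,0.0005,0.005,0,0,0, -0.0004,0.0004,0.005,0,0,0, 0,0,0.003,0,0,0, 0,0,0,0,0,0, 0,0,0,0,0,0, 0,0,0,0,0,0]' ; python3 -c "from h import *; rep()"
python3 -m handwheel '[0,0,0.0015,0,0,0, 0,0,0.0015,0,0,0, 0,0,0,0,0,0, 0,0,0,0,0,0, 0,0,0,0,0,0]' ; python3 -c "from h import *; rep()"
python3 -m handwheel '[0,0,0.0013,0,0,0, 0,0,0.0013,0,0,0, 0,0,0,0,0,0, 0,0,0,0,0,0, 0,0,0,0,0,0]' ; python3 -c "from h import *; rep()"
```

```text
clock: 17.8
ee_pos: [0.3951, -0.2704, 0.1966]
orientation: [0.66, 0.731, 0.129, 0.115]
ft_force: [-0.4, 0.3, -0.4]
opening: 0.254
grip_force: 50.5
lat toolx,y mm [   1.56   -0.32 -111.44] tip gap mm 2.64
turn rows 1 [-0.00084, -0.00094, -0.0004] [-0.08 -0.08 -0.04]
Fn -0.29 F [-0.4   0.26 -0.44] 17.8
clock: 18.3
ee_pos: [0.396, -0.2705, 0.1946]
orientation: [0.66, 0.731, 0.129, 0.116]
ft_force: [-0.8, -0.7, 1.2]
opening: 0.252
grip_force: 50.8
lat toolx,y mm [   1.41   -0.2  -109.29] tip gap mm 0.49
turn rows 1 [-0.00068, -0.00071, -0.00037] [-0.06 -0.06 -0.03]
Fn 1.41 F [-0.84 -0.68  1.17] 18.3
clock: 18.8
ee_pos: [0.3966, -0.2704, 0.1927]
orientation: [0.66, 0.731, 0.129, 0.115]
ft_force: [0.5, -0.0, 0.5]
opening: 0.25
grip_force: 50.8
lat toolx,y mm [   1.44   -0.27 -107.28] tip gap mm -1.52
turn rows 1 [-0.00076, -0.00077, -0.0004] [-0.07 -0.07 -0.04]
Fn 0.31 F [ 0.54 -0.02  0.52] 18.8
```

```bash
for i in 1 2 3 4 5 6; do python3 -m handwheel '[0,0,0,0,0,0]' >/dev/null; python3 -c "from h import *; rep()" | grep -E "Fn|lat"; done
python3 -m handwheel '[0,0,0.002,0,0,0, 0,0,0,0,0,0, 0,0,0,0,0,0, 0,0,0,0,0,0]' >/dev/null;echo; for i in 1 2 3 4 5 6; do python3 -m handwheel '[0,0,0,0,0,0]' >/dev/null; python3 -c "from h import *; rep()" | grep -E "Fn|lat"; done
```

```text
lat toolx,y mm [   1.46   -0.27 -107.27] tip gap mm -1.53
Fn 0.79 F [0.21 0.36 0.94] 18.9
lat toolx,y mm [   1.48   -0.28 -107.24] tip gap mm -1.56
Fn 1.74 F [-0.58 -0.45  1.63] 19.0
lat toolx,y mm [   1.46   -0.27 -107.26] tip gap mm -1.54
Fn 1.8 F [ 0.56 -0.98  2.08] 19.1
lat toolx,y mm [   1.47   -0.28 -107.24] tip gap mm -1.56
Fn 0.96 F [ 0.34 -1.03  1.11] 19.2
lat toolx,y mm [   1.47   -0.29 -107.23] tip gap mm -1.57
Fn 1.82 F [-0.87 -0.64  1.59] 19.3
lat toolx,y mm [   1.48   -0.31 -107.23] tip gap mm -1.57
Fn 0.19 F [ 0.64 -0.03  0.44] 19.4

lat toolx,y mm [   1.49   -0.32 -105.76] tip gap mm -3.04
Fn 1.82 F [-0.36  0.08  1.81] 19.9
lat toolx,y mm [   1.49   -0.32 -105.75] tip gap mm -3.05
Fn 1.16 F [-0.83 -0.12  0.93] 20.0
lat toolx,y mm [   1.49   -0.3  -105.75] tip gap mm -3.05
Fn 1.07 F [-0.14 -0.52  1.07] 20.1
lat toolx,y mm [   1.5    -0.32 -105.75] tip gap mm -3.05
Fn 1.32 F [ 0.54 -0.67  1.58] 20.2
lat toolx,y mm [   1.52   -0.34 -105.72] tip gap mm -3.08
Fn 1.44 F [-0.3  -1.19  1.38] 20.3
lat toolx,y mm [   1.51   -0.31 -105.73] tip gap mm -3.07
Fn 0.92 F [-0.85 -1.25  0.62] 20.4
```

```bash
python3 -m handwheel '[0,0,0.0013,0,0,0, 0,0,0,0,0,0, 0,0,0,0,0,0, 0,0,0,0,0,0, 0,0,0,0,0,0]' >/dev/null; for i in 1 2 3 4 5 6 7 8 9 10; do python3 -m handwheel '[0,0,0,0,0,0]' >/dev/null; python3 -c "from h import *; rep()" | grep -E "Fn|lat" | tail -$((i==10?2:1)); done
python3 - <<'E'
from h import *
f=grab('top'); a=cv2.cvtColor(f['pixels'],cv2.COLOR_RGB2BGR)[195:270,320:420]; cv2.imwrite('pics/end.png',cv2.resize(a,(800,600),interpolation=cv2.INTER_CUBIC))
E
```

```text
Fn 1.61 F [-0.12 -0.18  1.66] 21.0
Fn 1.73 F [-0.96 -0.22  1.49] 21.1
Fn 1.25 F [ 0.16 -0.83  1.36] 21.2
Fn 2.84 F [-0.42 -0.82  2.83] 21.3
Fn 1.97 F [ 0.05 -1.01  2.07] 21.4
Fn 1.67 F [-0.5  -0.82  1.56] 21.5
Fn 2.03 F [-0.58 -1.22  1.9 ] 21.6
Fn 1.9 F [-0.07 -0.41  1.98] 21.7
Fn 2.18 F [-0.27 -1.19  2.18] 21.8
lat toolx,y mm [   1.55   -0.38 -104.72] tip gap mm -4.08
Fn 2.61 F [-0.21 -1.68  2.64] 21.9
```

View pics/end.png

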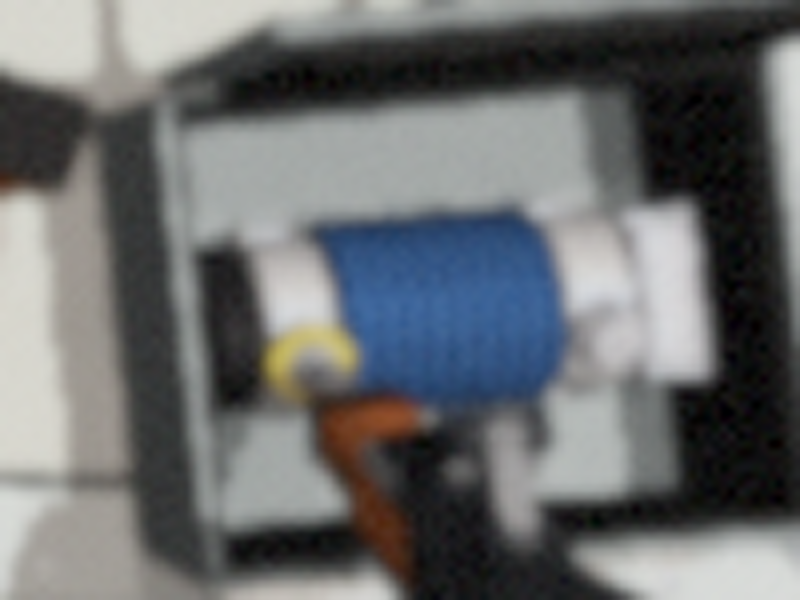

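The tip is on the yellow-collared stud at (312,362) and the door is up. The net push of about 3.1 N and the 4.1 mm geometric travel both put the spring near half pressed, so I'm handing in.

```bash
python3 -c "
from station import sign_off
print(sign_off())"
```

```text
the job is handed in; nothing more can be done
None
```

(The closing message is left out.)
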